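# Spring the tab and slide open the dice chest

## Task

Open the carved dice chest: press the iron snap tab in the top of the chest all the way down, then push the released lid along the chest's guides, off its seat and over the pressed tab towards the end where the die and thimble stand, until the dice compartment is completely uncovered. Do not lift or tip the lid: it stays lying flat in the guides and is left resting on the fixed half of the chest's top. Leave the die and thimble on the end of the chest, and everything else standing about, undisturbed.

Things in the scene. Friction and masses are not known exactly. Their poses are not given: they have to be found in the camera images.
- chest: long low carved wooden chest, fixed, 120 mm wide (x), 305 mm long (y), 84 mm high; origin on the ledge, z up. The lid slides along chest +y. Along chest y: rear end wall -130 to -120 mm (top at z 84); dice compartment -120 to -20, under the lid at the start; fixed deck with the tab -20 to 120; flat end shelf 120 to 175 (top at z 84), which carries a die and a thimble and stops the lid
- mouth (a point): centre of the dice compartment's mouth (100 mm along chest y, 76 mm along x), at chest y -70 mm, at the height of the lid's underside, z 76 mm
- deck (a point): middle of the fixed deck (chest y -20 to 120 mm), on the floor of its channel at chest y 50 mm, z 70 mm. The channel is 76 mm wide between two rails (tops at z 76 mm) on which the lid rides; outside them the side walls (x +-49.5 to +-60 mm, tops at z 84 mm) guide the lid's edges with 1.5 mm play each side
- tab (a joint): travel of the iron snap tab straight down, m: 0 up, 0.011 fully down (top at chest z 73 mm, 3 mm under the lid's underside, 3 mm above the channel floor). The lid passes only when it is above 0.008; count it pressed from 0.009. Starts between 0 and 0.0015. Moves at about 5 to 6 N, ends on a hard stop and stays where it is left
- tab_top (a point): centre of the tab's flat top, 28 mm (chest x) by 33 mm (chest y); moves with the tab. At chest x 0, y 4 mm, z 84 mm when up. Its edge stands about 2 mm in front of the lid's front edge and, when up, 8 mm above the lid's underside, so it blocks the lid; the lid's top is then 6 mm higher than the tab's
- lid: loose flat wooden lid 96 mm (x) by 104 mm (y) by 14 mm thick, 0.15 to 0.31 kg, axes parallel to the chest's; origin at the centre of its underside, at chest y -67 mm, z 76 mm when shut. The compartment is completely uncovered once the origin is past chest y 32 mm; the end shelf stops it at 68 mm. It lies free on the rails
- lid_cleat (a point): centre of the rear (-y) face of the lid's raised cleat, the face to push towards +y. The cleat is a bar across the lid 60 mm long (x), 10 mm thick (y), standing 16 mm above the lid's top face. This point is 39 mm behind (-y) the lid's origin and 22 mm above its underside, so 8 mm above the top face. The lid extends 13 mm behind it
- horn_die: bystander: horn die, 22 mm cube, on the end shelf of the chest; origin at the centre of its underside
- thimble: bystander: silver thimble, 20 mm across and 24 mm high, on the end shelf of the chest; origin at the centre of its underside
- pip_template: bystander: bronze pip template, plate 44 x 64 x 5 mm with six holes, on the ledge beside the chest; origin at the centre of its underside
- rubbing_block: bystander: soapstone block 45 x 70 x 28 mm, on the ledge beside the chest; origin at the centre of its underside
- wax_jar: bystander: small wax jar, 44 mm across, 45 mm high, on the ledge beside the chest; origin at the centre of its underside
- dust_brush: bystander: brush about 150 mm long lying on the ledge beyond the chest, roughly parallel to it; origin under its middle
Mind the look-alikes: they are no part of the job. Several things have the shape of the lid; the one meant has the colours described above.

How it is judged:
By the outcome, as a careful person would: the job done as asked, in the order asked, and still so for the second after the job is handed in, with the robot touching nothing.
It also fails if it takes over 42 s, if anything falls off the work surface, if the arm or the gripper's body presses on something with over 40 N, if the wrist force passes 120 N, or if a joint passes its speed limit or range.

## Robot

A 6-joint arm with a two-finger parallel gripper is mounted at the origin on the work surface. World frame = base frame: x ahead of the robot, y to its left, z up, the work surface at z = 0. Lengths are in m, angles in rad, forces in N, time in s.
With the tool pointing down it reaches from about 0.35 to 0.8 m from the base axis. Payload 7.3 kg.
Tool frame: the origin (TCP) lies midway between the tips of the shut fingers; the grasp point (between the pads) lies 19 mm behind it; x points along the fingers, y is the direction in which the jaws open and shut, and the axes are right-handed (so a half turn about x gives the same grasp; the last joint's range is limited). The gripper opens to 85 mm and grips with 20 to 120 N. Pads are 22 mm wide; open, the fingers measure 114 mm over their backs; the gripper's body (76 mm by 85 mm) begins 54 mm behind the grasp point. The pads swing forward as they close: fully open they stand 13 mm farther back than shut.
Start: joints at [-1.342, 0.342, 1.524, -0, 1.275, -0.146], TCP at [0.192, -0.489, 0.231] pointing down, gripper open.
Joint ranges: [-2.53, 2.53], [-0.77, 2.02], [0.04, 2.7], [-1, 4.14], [0.28, 2.66], [-3.11, 3.11]. Speed limits (rad/s): [2.57, 2.57, 3.14, 3.14, 3.14, 3.14].

## Interface

Orientations are given as a unit quaternion [x, y, z, w].
In Python, from workcell import bot gives the robot as it stands. Calls block until the motion is done:
- bot.movep(position, orientation): joint-space move of the TCP to a pose.
- bot.move_l(position, velocity=0.15, frame=None): straight line of the TCP; frame=None keeps the orientation; velocity is the mean speed in m/s.
- bot.set_joints(angles): joint-space move.
- bot.grip(opening, f_grip=None): opening from 0.0 (shut) to 1.0 (fully open); f_grip is the grip in N (None keeps the last); returns when the fingers have stopped.
- bot.wait(seconds).
- bot.ik(position, orientation): joint angles nearest the present ones, or None.
- bot.capture(name): name is "scene" or "side" or "wrist"; returns a dict with "pixels" (420x560x3 uint8, red, green, blue), "mtx" (3x3 intrinsics, pixels), "view" (4x4, takes a point from world to camera coordinates); the wrist camera has in their place "T_tool_cam" (4x4, takes a point from camera to tool coordinates, whose origin is the TCP and whose axes are the tool frame's). Camera axes: x right, y up, looking along -z (the intrinsics and any distortion apply to the point x, -y, -z); pixel columns grow to the right and rows downward; lengths in m; the calibration is good to about 2 mm. A picture is of the moment at which its call begins: read the wrist's pose just before it. There is no depth.
A pose or a line that the arm cannot do raises bot.Unreachable and nothing moves.
- bot.job_done(): hands the job in, once; it reports no verdict.
Readings, each from a call of its own:
- bot.get_t(): time.
- bot.get_joint_positions(): joint angles.
- bot.get_qd(): joint speeds.
- bot.get_effort(): joint torques, N m.
- bot.get_eef_pos(): TCP position.
- bot.get_tool_rot(): TCP orientation.
- bot.get_ft_force(): force on the tool from outside, world axes, zero at the start.
- bot.get_ft_torque(): the same for the moment, N m.
- bot.get_opening(): opening from 0.0 (shut) to 1.0 (fully open).
Only numpy, scipy, OpenCV 4.12 (cv2) and the standard library are available. Lean on these libraries where they do the work, as an engineer would, in place of code of your own. Each camera call takes 0.05 s, during which the arm holds its last target.

## Working session

There is one attempt and no reset: what is moved stays moved. The work goes in short steps, each a Python script; the robot and the scene stay as the last script left them, time stands still between calls to the robot, and variables do not carry over. Pictures are saved under pics/ and viewed, and the job is handed in when it is done.

```bash
mkdir -p pics; ls; cat > h.py <<'E'
import numpy as np, cv2
from workcell import bot
def snap(n,fn):
    d=bot.capture(n); cv2.imwrite('pics/'+fn,d['pixels'][:,:,::-1].copy()); 
    np.savez('pics/'+fn[:-4]+'.npz',**{k:v for k,v in d.items()}); return d
E
python3 - <<'E'
from h import *
print(bot.get_t(),bot.get_eef_pos(),bot.get_tool_rot(),bot.get_ft_force())
for n in ['scene','side']:
    d=snap(n,n+'0.png'); print(d.keys(),d['mtx'],d['view'])
d=snap('wrist','wrist0.png');print(d.keys(),d['mtx'],d['T_tool_cam'])
E
```

```text
pics
0.0 [ 0.19211093 -0.48814695  0.23061721] [-0.69469208 -0.13230227  0.69475861 -0.13118498] [ 0.04621251 -0.09903056 -1.33685432]
dict_keys(['pixels', 'mtx', 'view']) [[411.76437641   0.         278.66433686]
 [  0.         411.76437641 212.5444007 ]
 [  0.           0.           1.        ]] [[-0.60836243  0.79365673  0.00203802  0.3433829 ]
 [-0.65979111 -0.50717414  0.55448181  0.32315742]
 [ 0.44110186  0.33598123  0.83219335 -1.04592306]
 [ 0.          0.          0.          1.        ]]
dict_keys(['pixels', 'mtx', 'view']) [[390.83411123   0.         282.86743116]
 [  0.         390.83411123 208.8551045 ]
 [  0.           0.           1.        ]] [[-0.89754048 -0.44072692  0.01344845  0.49074159]
 [ 0.28367826 -0.5538237   0.78281924 -0.24020555]
 [-0.33756144  0.70642699  0.62210384 -0.50822249]
 [ 0.          0.          0.          1.        ]]
dict_keys(['pixels', 'mtx', 'T_tool_cam']) [[331.15982979   0.         287.32181567]
 [  0.         331.15982979 211.55392713]
 [  0.           0.           1.        ]] [[ 2.70470868e-04  3.28106753e-01 -9.44640612e-01 -1.42512941e-01]
 [ 9.99999962e-01 -1.31957102e-04  2.40488117e-04  4.23060492e-04]
 [-4.57462621e-05 -9.44640641e-01 -3.28106777e-01 -8.29684127e-02]
 [ 0.00000000e+00  0.00000000e+00  0.00000000e+00  1.00000000e+00]]
```

View pics/scene0.png

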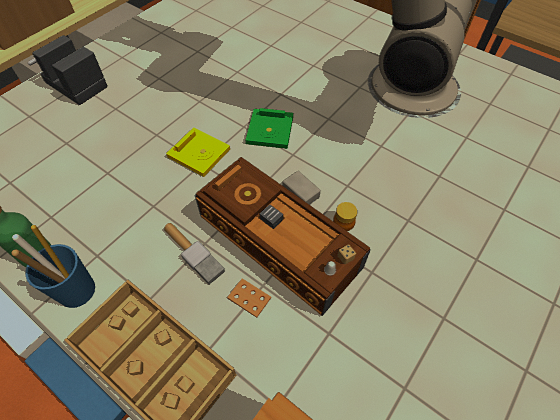

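View pics/side0.png

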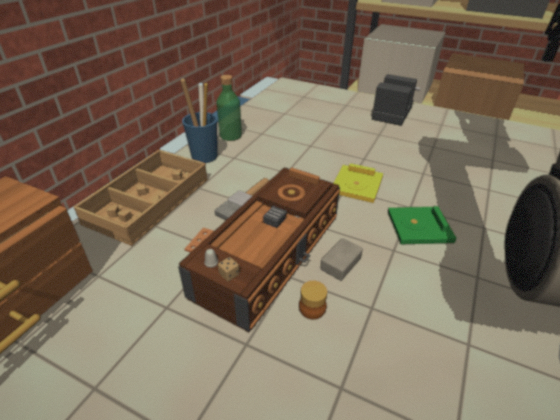

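View pics/wrist0.png

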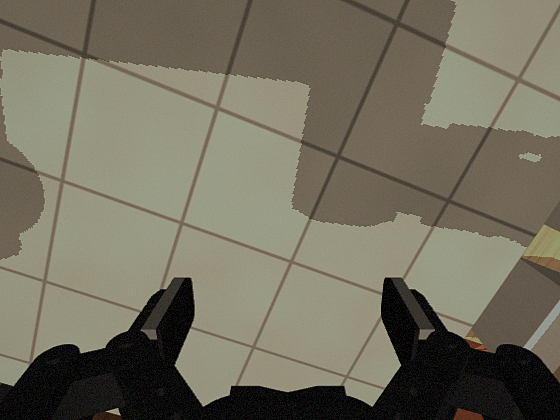

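The scene picture shows the chest from about (238,160) to (325,312). The die (347,252) and thimble (329,267) are at its near end, and the tab is at (271,215). There are three lid-shaped things: the dark-wood one on the chest with its cleat at (228,177), a yellow one at (198,152) and a green one at (270,128). Only the wooden one is in the chest. I'll confirm that in a crop.

```bash
python3 - <<'E'
import cv2
a=cv2.imread('pics/scene0.png')[140:320,185:385]; cv2.imwrite('pics/s0c.png',cv2.resize(a,None,fx=4,fy=4,interpolation=cv2.INTER_CUBIC)[:600*2][:720])
a=cv2.imread('pics/side0.png')[160:325,175:355]; cv2.imwrite('pics/d0c.png',cv2.resize(a,None,fx=3.6,fy=3.6,interpolation=cv2.INTER_CUBIC))
a=cv2.imread('pics/scene0.png')[140:290,185:385];cv2.imwrite('pics/s0c.png',cv2.resize(a,None,fx=4,fy=4,interpolation=cv2.INTER_CUBIC))
E
```

```text
(no output)
```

View pics/s0c.png

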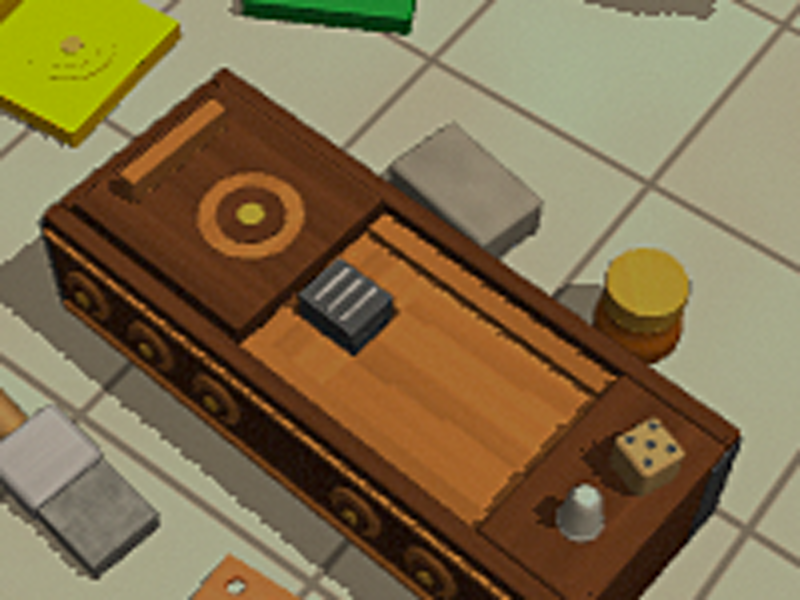

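View pics/d0c.png

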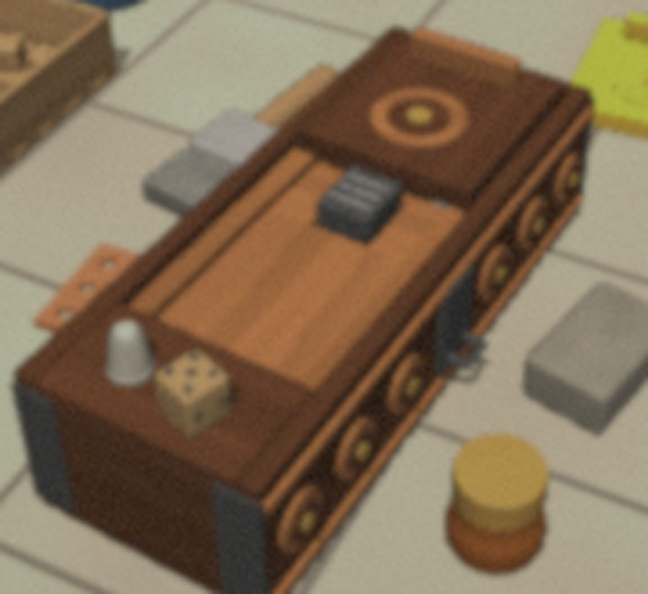

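The crop confirms that the wooden lid (cleat, ring and boss) sits in the chest, with the dark iron tab directly in front of it. The chest's +y runs lower-right in the scene picture. I'll fit the chest pose from its corners in both views.

```bash
cat > fit.py <<'E'
import numpy as np
from scipy.optimize import least_squares
def proj(d,P):
    P=np.atleast_2d(P); c=P@d['view'][:3,:3].T+d['view'][:3,3]; q=np.c_[c[:,0],-c[:,1],-c[:,2]]@d['mtx'].T
    return q[:,:2]/q[:,2:]
def C2W(p,P):
    c,s=np.cos(p[3]),np.sin(p[3]); P=np.atleast_2d(P)
    return P@np.array([[c,-s,0],[s,c,0],[0,0,1]]).T+p[:3]
if __name__=='__main__':
    S=np.load('pics/scene0.npz');D=np.load('pics/side0.npz')
    s=np.array([[-60,-130,84,225,70],[60,-130,84,47,218],[-60,175,84,740,435],[-48,-15,90,382,205],[48,-15,90,240,335],[-14,-12.5,83.3,343,260],[14,-12.5,83.3,300,298],[-14,20.5,83.3,397,300],[14,20.5,83.3,352,333]],float)
    d=np.array([[-60,175,84,265,495],[60,175,84,18,380],[-60,-130,84,590,97],[60,-130,84,398,30],[-14,-12.5,83.3,402,180],[14,20.5,83.3,320,207],[-14,20.5,83.3,372,222]],float)
    s[:,3:]=s[:,3:]/4+[185,140]-.375; d[:,3:]=d[:,3:]/3.6+[175,160]-.36
    f=lambda p:np.r_[(proj(S,C2W(p,s[:,:3]/1e3))-s[:,3:]).ravel(),(proj(D,C2W(p,d[:,:3]/1e3))-d[:,3:]).ravel()]
    best=min((least_squares(f,[.45,-.1,0,y],loss='soft_l1') for y in np.linspace(-3,3,7)),key=lambda r:r.cost)
    print(best.x,best.cost); print(np.round(f(best.x).reshape(-1,2),1).tolist())
    J=best.jac;print(np.sqrt(np.diag(np.linalg.inv(J.T@J))))
    np.save('chest.npy',best.x)
    for n,P in dict(tab=[0,.004,.084],cleat=[0,-.106,.098],die=[0,.1475,.084]).items(): print(n,C2W(best.x,P))
E
python3 fit.py
```

```text
[ 0.56900291 -0.01757889 -0.00545975 -0.06849678] 9.964525556872747
[[-0.1, -0.3], [-1.2, -0.3], [0.3, -1.0], [0.7, -1.1], [-0.2, -0.4], [-0.9, -0.6], [-0.7, -0.4], [-0.7, -0.5], [0.1, 1.2], [-0.6, 1.7], [-0.6, -0.2], [1.1, -0.5], [-1.3, 0.1], [0.8, 2.7], [-0.7, 0.4], [-0.8, 1.8]]
[0.00064901 0.00080769 0.00112605 0.00571594]
tab [[ 0.56927668 -0.01358827  0.07854025]]
cleat [[ 0.56174793 -0.12333032  0.09254025]]
die [[0.57909828 0.12957522 0.07854025]]
```

```bash
cat >> h.py <<'E'
from scipy.spatial.transform import Rotation as R
from fit import *
ch=np.load('chest.npy')
def ori(yaw,sg=-1):
    cx=np.array([np.cos(yaw),np.sin(yaw),0]); x=np.array([0,0,-1.]); y=sg*cx; return R.from_matrix(np.c_[x,y,np.cross(x,y)]).as_quat()
E
python3 - <<'E'
from h import *
print(R.from_quat(bot.get_tool_rot()).as_matrix().round(2).tolist())
for sg in (-1,1):
    for y in (-.11,0.0): 
        p=C2W(ch,[0,y,0])[0]; p[2]=.25 ;print(sg,y,bot.ik(p,ori(ch[3],sg)))
        p[2]=.08 ;print(sg,y,bot.ik(p,ori(ch[3],sg)))
E
```

```text
[[-0.0, 0.37, -0.93], [0.0, -0.93, -0.37], [-1.0, -0.0, -0.0]]
-1 -0.11 [-3.56084725e-01  4.23088284e-01  1.34764739e+00 -4.44089210e-16
  1.37085697e+00  2.85400471e+00]
-1 -0.11 [-3.56084725e-01  5.89421756e-01  1.57258937e+00 -4.44089210e-16
  9.79581526e-01  2.85400471e+00]
-1 0.0 [-1.65496483e-01  4.10845397e-01  1.36681627e+00 -4.44089210e-16
  1.36393099e+00  3.04459295e+00]
-1 0.0 [-1.65496483e-01  5.79643868e-01  1.59184864e+00 -4.44089210e-16
  9.70100144e-01  3.04459295e+00]
1 -0.11 [-3.56084725e-01  4.23088284e-01  1.34764739e+00 -4.44089210e-16
  1.37085697e+00 -2.87587943e-01]
1 -0.11 [-3.56084725e-01  5.89421756e-01  1.57258937e+00 -4.44089210e-16
  9.79581526e-01 -2.87587943e-01]
1 0.0 [-1.65496483e-01  4.10845397e-01  1.36681627e+00 -4.44089210e-16
  1.36393099e+00 -9.69996999e-02]
1 0.0 [-1.65496483e-01  5.79643868e-01  1.59184864e+00 -4.44089210e-16
  9.70100144e-01 -9.69996999e-02]
```

```bash
python3 - <<'E'
from h import *
bot.grip(0.0,20)
p=C2W(ch,[0,.05,0])[0]; p[2]=.25
bot.movep(p,ori(ch[3],1)); bot.wait(.2)
pos=bot.get_eef_pos();q=bot.get_tool_rot()
d=snap('wrist','w1.png'); np.savez('pics/w1.npz',pos=pos,q=q,**d)
print(bot.get_t(),pos,bot.get_opening(),bot.get_ft_force())
cv2.imwrite('pics/w1b.png',cv2.resize(d['pixels'][:,:,::-1],(800,600),interpolation=cv2.INTER_CUBIC))
E
```

```text
3.4667 [0.57243287 0.0316269  0.24996834] -0.005125944129669089 [ 0.32016154 -0.68486014  0.66530961]
```

View pics/w1b.png

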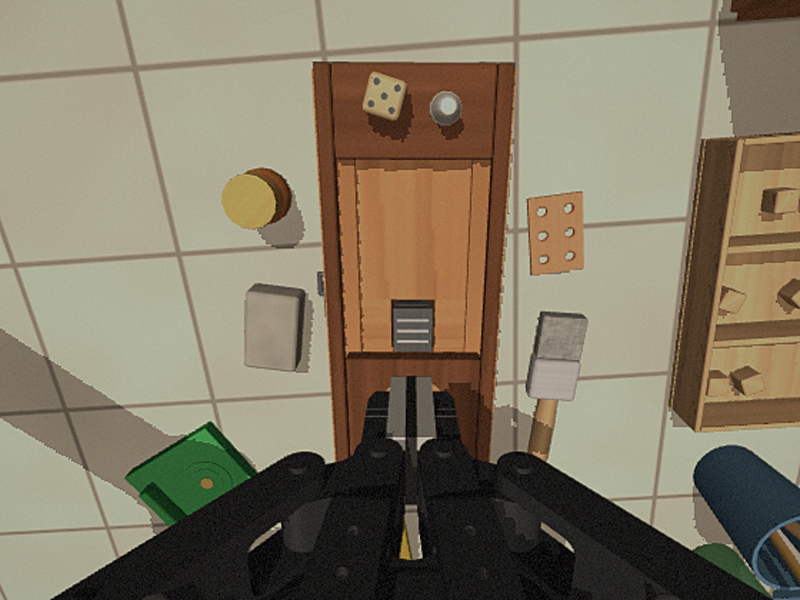

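```bash
python3 - <<'E'
import cv2
a=cv2.imread('pics/w1.png')
cv2.imwrite('pics/w1c.png',cv2.resize(a[195:285,225:355],None,fx=6,fy=6,interpolation=cv2.INTER_CUBIC))
cv2.imwrite('pics/w1d.png',cv2.resize(a[35:125,210:370],None,fx=5,fy=5,interpolation=cv2.INTER_CUBIC))
E
```

```text
(no output)
```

View pics/w1c.png

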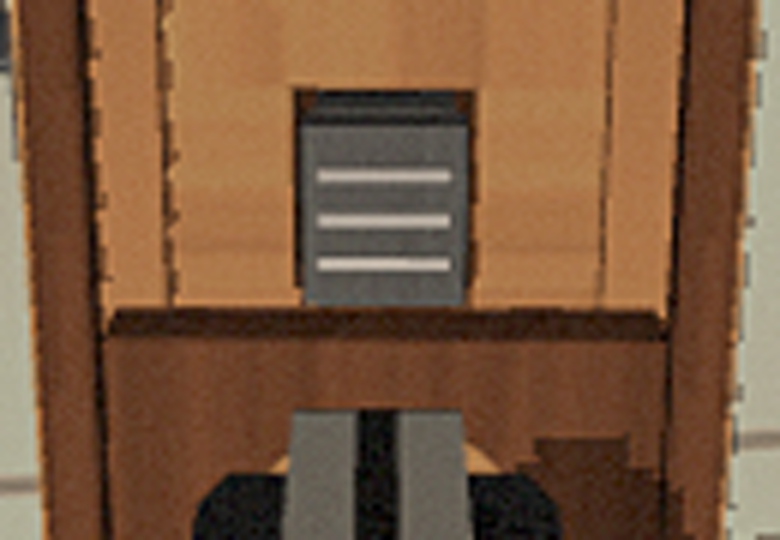

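View pics/w1d.png

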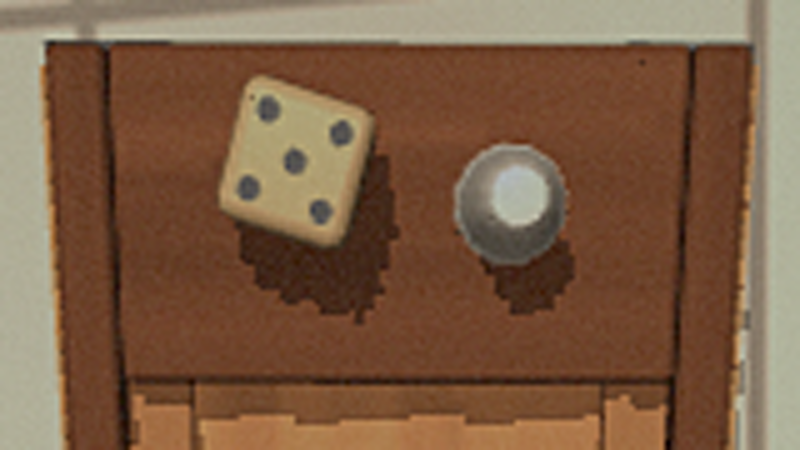

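```bash
cat > fit2.py <<'E'
from h import *
W=dict(np.load('pics/w1.npz')); T=np.eye(4);T[:3,:3]=R.from_quat(W['q']).as_matrix();T[:3,3]=W['pos']
V=dict(mtx=W['mtx'],view=np.linalg.inv(T@W['T_tool_cam']))
c=np.array([[-14,20.5,83.3,302,124],[14,20.5,83.3,468,124],[-14,-12.5,83.3,304,306],[14,-12.5,83.3,466,306],[-48,-15,90,107,338],[48,-15,90,663,338]],float)
e=np.array([[-60,175,84,47,43],[60,175,84,750,46],[-49.5,120,84,125,380],[49.5,120,84,670,380]],float)
c[:,3:]=c[:,3:]/6+[225,195]-.42; e[:,3:]=e[:,3:]/5+[210,35]-.4
a=np.r_[c,e]
f=lambda p:(proj(V,C2W(p,a[:,:3]/1e3))-a[:,3:]).ravel()
for fz in (None,0.):
    g=f if fz is None else (lambda p:f([p[0],p[1],fz,p[2]]))
    r=least_squares(g,ch if fz is None else ch[[0,1,3]]); print(r.x,r.cost,np.round(g(r.x).reshape(-1,2),1).tolist())
E
python3 fit2.py
```

```text
[ 0.56901223 -0.01725599 -0.00265355 -0.07096876] 2.694285782516306 [[-0.1, -0.1], [0.2, -0.0], [-0.1, -0.3], [0.0, -0.3], [-0.9, -0.7], [0.9, -0.5], [-0.6, 0.2], [0.7, -0.2], [-0.5, 0.7], [0.5, 0.9]]
[ 0.56902899 -0.01685305 -0.07096323] 6.149947066675672 [[-0.2, 0.5], [0.3, 0.5], [-0.2, 0.4], [0.1, 0.4], [-1.3, 0.1], [1.2, 0.3], [-1.3, -0.8], [1.4, -1.2], [-1.0, 0.4], [1.0, 0.6]]
```

```bash
python3 - <<'E'
import numpy as np; np.save('chest.npy',[.5690,-.0171,0,-.070])
E
python3 - <<'E'
from h import *
O=ori(ch[3],1)
p=C2W(ch,[0,.006,.0])[0]
p[2]=.15; bot.movep(p,O)
p[2]=.095; bot.move_l(p,.12,O); bot.wait(.2)
b=np.mean([bot.get_ft_force() for _ in range(3)],0); print('base',b,bot.get_eef_pos(),p)
z=.095; log=[]
while z>.0685:
    z-= .001 if z>.0765 else .0005
    p[2]=z; bot.move_l(p,.02); F=bot.get_ft_force()-b; e=bot.get_eef_pos()
    log.append((round(z,4),round(e[2],4),*F.round(1)))
    if F[2]>18: break
for l in log[4:]: print(l)
print(bot.get_t()); snap('wrist','w2.png'); snap('scene','s2.png')
E
```

```text
base [ 0.53573033 -0.38097464  0.60427409] [ 0.57006313 -0.01113458  0.09608275] [ 0.56941966 -0.01111469  0.095     ]
(0.09, np.float64(0.0899), np.float64(-1.2), np.float64(0.3), np.float64(0.8))
(0.089, np.float64(0.0889), np.float64(0.0), np.float64(-0.2), np.float64(-0.6))
(0.088, np.float64(0.0879), np.float64(0.3), np.float64(0.6), np.float64(-0.2))
(0.087, np.float64(0.0869), np.float64(-0.3), np.float64(0.0), np.float64(-0.6))
(0.086, np.float64(0.086), np.float64(0.4), np.float64(-0.1), np.float64(-1.2))
(0.085, np.float64(0.0849), np.float64(0.1), np.float64(-0.3), np.float64(-1.1))
(0.084, np.float64(0.0839), np.float64(-0.4), np.float64(0.4), np.float64(-1.3))
(0.083, np.float64(0.0829), np.float64(0.1), np.float64(0.1), np.float64(-0.8))
(0.082, np.float64(0.0821), np.float64(-1.6), np.float64(0.7), np.float64(0.9))
(0.081, np.float64(0.0812), np.float64(-1.7), np.float64(1.2), np.float64(2.2))
(0.08, np.float64(0.08), np.float64(-0.5), np.float64(0.1), np.float64(3.7))
(0.079, np.float64(0.0789), np.float64(-0.1), np.float64(0.6), np.float64(3.2))
(0.078, np.float64(0.
[... 406 characters left out ...]
p.float64(0.5), np.float64(1.1), np.float64(2.8))
(0.074, np.float64(0.074), np.float64(-0.5), np.float64(0.5), np.float64(2.8))
(0.0735, np.float64(0.0735), np.float64(0.6), np.float64(1.0), np.float64(3.6))
(0.073, np.float64(0.0731), np.float64(0.7), np.float64(0.8), np.float64(3.7))
(0.0725, np.float64(0.073), np.float64(-0.5), np.float64(0.2), np.float64(6.6))
(0.072, np.float64(0.073), np.float64(-2.3), np.float64(1.1), np.float64(10.9))
(0.0715, np.float64(0.0729), np.float64(-2.2), np.float64(0.5), np.float64(14.0))
(0.071, np.float64(0.0729), np.float64(-4.0), np.float64(0.9), np.float64(17.9))
(0.0705, np.float64(0.0729), np.float64(-5.1), np.float64(1.4), np.float64(21.1))
12.2917
```

The tab met its hard stop at z 0.0730, which is exactly its fully-down height, so the ledge is at z 0. Next I'll retreat, check the tab, and go behind the cleat.

```bash
python3 - <<'E'
from h import *
O=ori(ch[3],1)
p=C2W(ch,[0,.006,.150])[0]; bot.move_l(p,.12)
p=C2W(ch,[0,-.132,.150])[0]; bot.move_l(p,.15)
d=snap('wrist','w3.png'); cv2.imwrite('pics/w3c.png',cv2.resize(d['pixels'][150:400,180:400,::-1],None,fx=2.4,fy=2.4,interpolation=cv2.INTER_CUBIC))
d=snap('side','d3.png'); cv2.imwrite('pics/d3c.png',cv2.resize(d['pixels'][60:330,170:400,::-1],None,fx=2.2,fy=2.2,interpolation=cv2.INTER_CUBIC))
print(bot.get_t(),bot.get_eef_pos(),p)
E
```

```text
14.3667 [ 0.55986137 -0.14781033  0.15002598] [ 0.55976754 -0.14877673  0.15      ]
```

View pics/w3c.png

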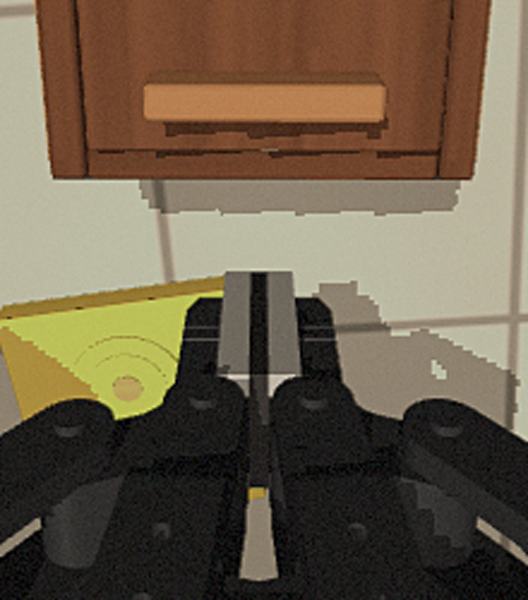

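View pics/d3c.png

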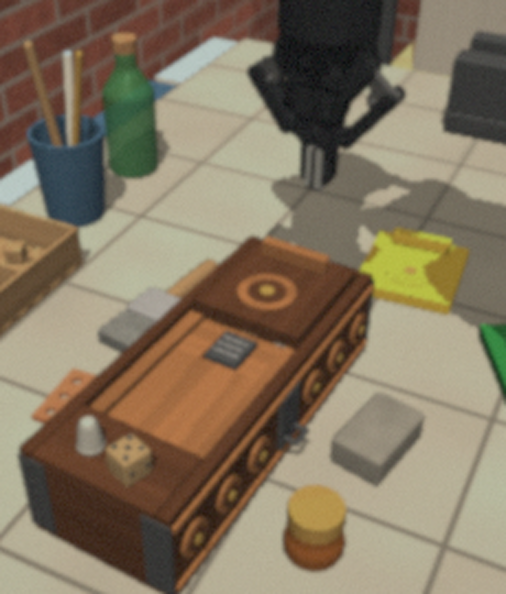

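The side crop shows the tab down flush at (230,350), and in the wrist crop the cleat (144–386, 100) is centred on the fingers (259). Now I'll lower the fingers and push, watching the force.

```bash
python3 - <<'E'
from h import *
P=lambda y,z=.0945:C2W(ch,[0,y,z])[0]
bot.move_l(P(-.132,.105),.12); bot.move_l(P(-.132),.05); bot.wait(.15)
b=np.mean([bot.get_ft_force() for _ in range(3)],0); print('base',b,bot.get_eef_pos(),P(-.132))
y=-.132; n=0
while y<-.010-1e-6:
    y=y+(.004 if y<-.104 else .010); bot.move_l(P(min(y,-.010)),.04); F=bot.get_ft_force()-b; print(round(y,3),F.round(1))
    if np.linalg.norm(F)>15: print('STOP'); break
print(bot.get_t(),bot.get_eef_pos())
d=snap('side','d4.png'); cv2.imwrite('pics/d4c.png',cv2.resize(d['pixels'][60:330,170:400,::-1],None,fx=2.2,fy=2.2,interpolation=cv2.INTER_CUBIC))
E
```

```text
base [-0.08878168  0.50127579 -1.10044592] [ 0.55990629 -0.14885437  0.09471768] [ 0.55976754 -0.14877673  0.0945    ]
-0.128 [ 0.4 -0.7  1.4]
-0.124 [1.5 0.5 0.6]
-0.12 [-0.5 -0.7  1.5]
-0.116 [ 0.1 -0.1 -0. ]
-0.112 [ 0.  -0.7  1.2]
-0.108 [-0.3 -0.8  1. ]
-0.104 [ 0.5 -0.4  1.1]
-0.094 [ 0.4 -0.3  1.2]
-0.084 [ 0.8 -0.4  0.5]
-0.074 [ 0.8 -0.5  1.4]
-0.064 [ 0.5 -1.3  0.8]
-0.054 [-0.3 -0.3  1.6]
-0.044 [-0.1 -0.   1.6]
-0.034 [-0.7 -0.6  2.4]
-0.024 [-0.4 -0.1  0.8]
-0.014 [-0.4  0.1  0.8]
-0.004 [ 0.6 -0.1  0.5]
21.0 [ 0.56829349 -0.02676448  0.09449558]
```

View pics/d4c.png

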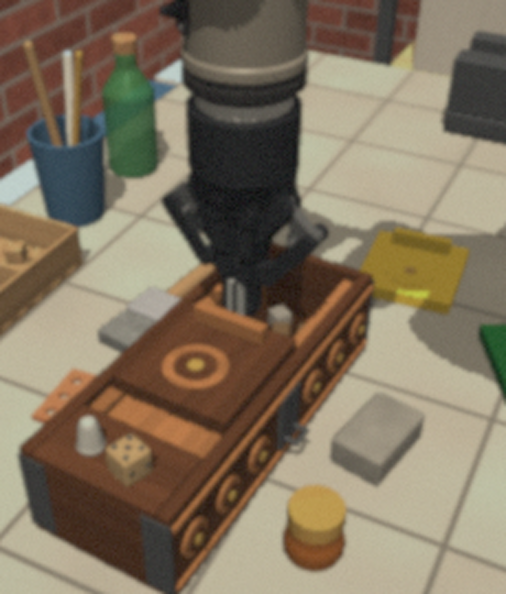

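The lid slid over the tab with negligible force. I'll measure its position from the wrist view.

```bash
python3 - <<'E'
from h import *
pos=bot.get_eef_pos();q=bot.get_tool_rot()
d=snap('wrist','w4.png'); np.savez('pics/w4.npz',pos=pos,q=q,**d)
T=np.eye(4);T[:3,:3]=R.from_quat(q).as_matrix();T[:3,3]=pos
V=dict(mtx=d['mtx'],view=np.linalg.inv(T@d['T_tool_cam']))
for o in (.032,.040,.046): print(o,proj(V,C2W(ch,[[-.048,o+.052,.09],[.048,o+.052,.09]])).round(1).tolist())
print(proj(V,C2W(ch,[[-.0495,.12,.084],[.0495,.12,.084]])).round(1).tolist())
cv2.imwrite('pics/w4b.png',cv2.resize(d['pixels'][60:300,140:420,::-1],None,fx=2.5,fy=2.5,interpolation=cv2.INTER_CUBIC))
E
```

```text
0.032 [[173.5, 70.1], [408.0, 70.2]]
0.04 [[171.2, 48.5], [410.4, 48.5]]
0.046 [[169.5, 31.7], [412.3, 31.7]]
[[164.3, -28.6], [417.6, -28.6]]
```

View pics/w4b.png

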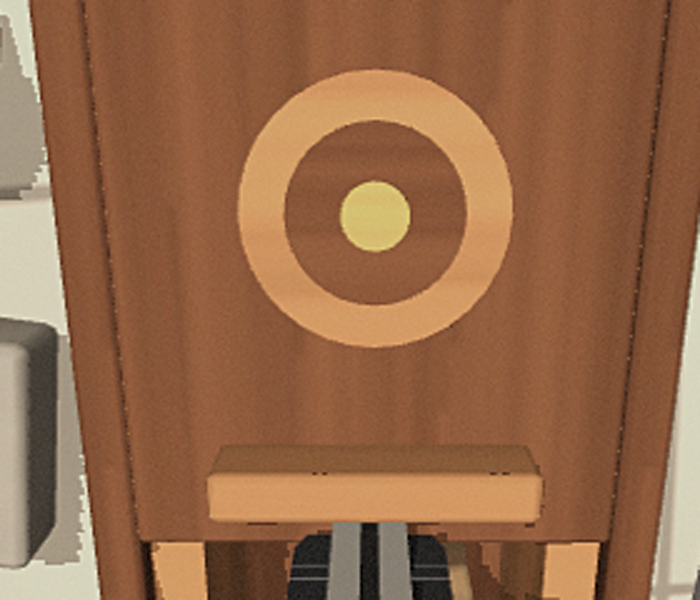

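```bash
python3 - <<'E'
from h import *
d=np.load('pics/w4.npz')
T=np.eye(4);T[:3,:3]=R.from_quat(d['q']).as_matrix();T[:3,3]=d['pos']
V=dict(mtx=d['mtx'],view=np.linalg.inv(T@d['T_tool_cam']))
for o in (.032,.036,.040,.044): print(o,proj(V,C2W(ch,[[-.048,o-.052,.09],[0,o+.052,.09],[0,o-.039,.106],[0,-.02,.07]])).round(1).tolist())
cv2.imwrite('pics/w4d.png',cv2.resize(d['pixels'][0:100,140:440,::-1],None,fx=2.6,fy=2.6,interpolation=cv2.INTER_CUBIC))
E
```

```text
0.032 [[196.3, 290.4], [290.7, 70.1], [290.4, 285.1], [289.8, 271.0]]
0.036 [[195.6, 283.5], [290.8, 59.4], [290.4, 277.3], [289.8, 271.0]]
0.04 [[194.9, 276.6], [290.8, 48.5], [290.4, 269.4], [289.8, 271.0]]
0.044 [[194.2, 269.6], [290.8, 37.4], [290.4, 261.4], [289.8, 271.0]]
```

View pics/w4d.png

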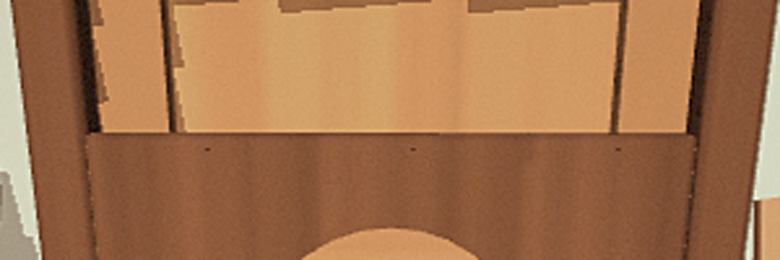

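The lid's origin is at chest y about 40 mm: the front edge reads 39 and the rear edge 40. I'll push 9 mm more for margin (18–19 mm short of the stop), back off, lift clear and check.

```bash
python3 - <<'E'
from h import *
P=lambda y,z=.0945:C2W(ch,[0,y,z])[0]
b=bot.get_ft_force()
bot.move_l(P(-.001),.03); print((bot.get_ft_force()-b).round(1))
bot.wait(.2)
bot.move_l(P(-.016),.05); bot.move_l(P(-.016,.20),.12); bot.move_l(P(-.07,.27),.2); bot.wait(.3)
pos=bot.get_eef_pos();q=bot.get_tool_rot()
d=snap('wrist','w5.png'); np.savez('pics/w5.npz',pos=pos,q=q,**d)
T=np.eye(4);T[:3,:3]=R.from_quat(q).as_matrix();T[:3,3]=pos
V=dict(mtx=d['mtx'],view=np.linalg.inv(T@d['T_tool_cam']))
for o in (.044,.048,.052): print(o,proj(V,C2W(ch,[[-.048,o-.052,.09],[-.048,o+.052,.09],[.048,o-.052,.09],[.048,o+.052,.09]])).round(1).tolist())
cv2.imwrite('pics/w5b.png',cv2.resize(d['pixels'][0:300,140:440,::-1],None,fx=2,fy=2,interpolation=cv2.INTER_CUBIC))
for n in('side','scene'):
    d=snap(n,n+'5.png'); cv2.imwrite('pics/'+n+'5b.png',cv2.resize(d['pixels'][100:340,150:400,::-1],None,fx=2.4,fy=2.4,interpolation=cv2.INTER_CUBIC))
print(bot.get_t(),pos)
E
```

```text
[-0.6 -0.7 -0.1]
0.044 [[238.4, 121.7], [232.5, -6.7], [340.6, 121.8], [347.2, -6.6]]
0.048 [[238.2, 117.3], [232.3, -12.3], [340.8, 117.4], [347.5, -12.2]]
0.052 [[238.0, 112.8], [232.0, -17.9], [341.0, 113.0], [347.8, -17.8]]
24.275 [ 0.56389709 -0.08624961  0.26915177]
```

View pics/w5b.png

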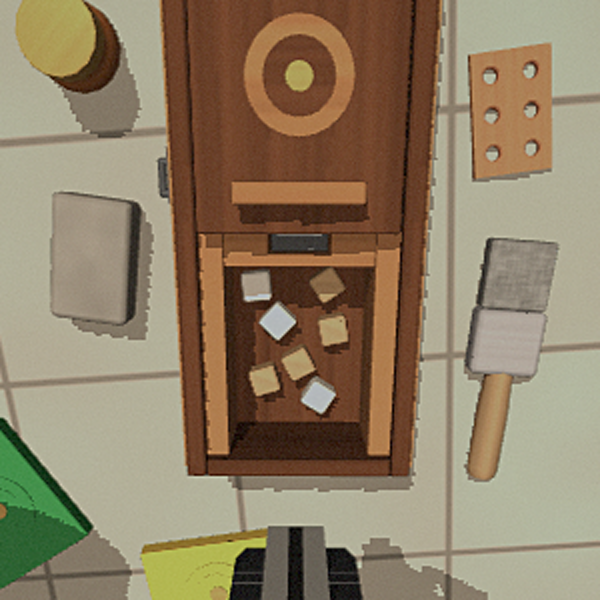

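View pics/side5b.png

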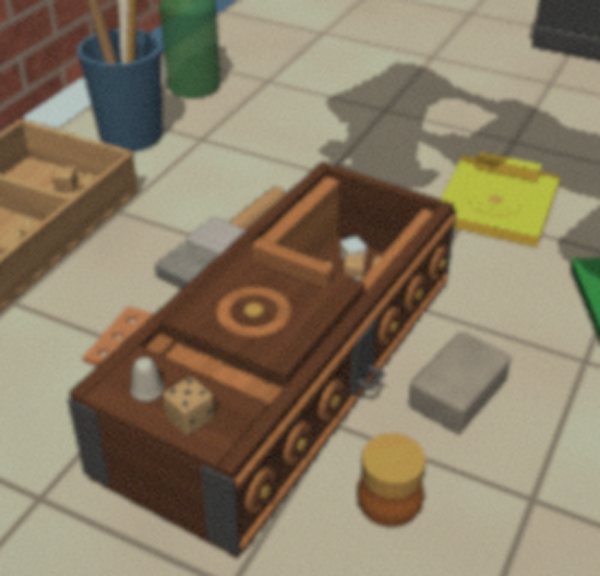

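View pics/scene5b.png

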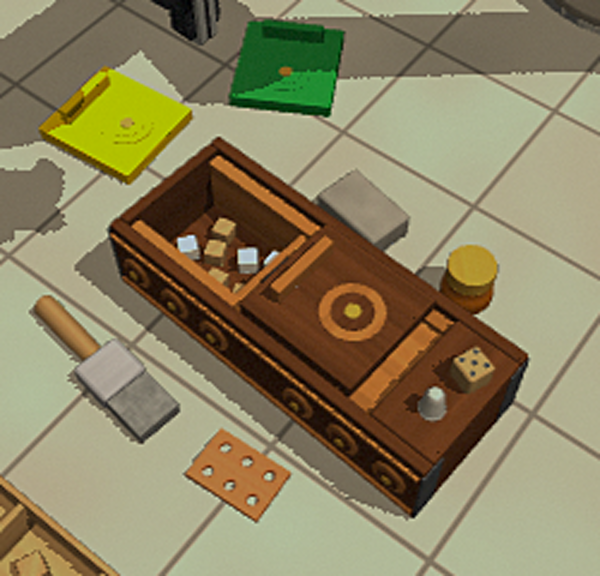

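All three pictures agree. In the wrist crop the lid's rear edge is at row 233, which puts its origin at chest y about 49 mm. The compartment is fully open with the pressed tab visible at (300,242), the lid lies flat, and the die and thimble stand in place.

```bash
python3 -c "
from workcell import bot
print(bot.get_t(),bot.get_ft_force()); bot.job_done()"
```

```text
24.275 [-0.10167001  0.15765251 -0.63160863]
the job is handed in; nothing more can be done
```

The chest is open and the job was handed in at 24.3 s of the 42 s allowed.

- **Tab:** I pressed it down with shut fingers until it met its hard stop at z 73.0 mm, its fully-down height, with a peak push of about 21 N. Pictures taken afterwards show it still down.
- **Lid:** I pushed it by the rear face of its cleat, over the tab, with no force reading above about 2.5 N. The last wrist picture puts its origin at chest y about 49 mm. That is past the 32 mm needed and short of the 68 mm stop. It lies flat in the guides on the fixed deck, and the compartment is completely uncovered.
- **Everything else:** The die, thimble, template, soapstone block, wax jar and brush all look undisturbed in the last pictures. The arm was lifted clear and touching nothing.

One check disagreed. The first camera fit put the ledge 5 mm low and the wrist-camera fit 3 mm low. The tab's hard stop showed it is at z 0, so I used that.

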